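# Make up two microscopy kits from the bench stock

### The job

Make up the two microscopy kits in the white trays: the three-bay tray gets the squat jar in its middle bay with the tall bottle and the short objective in its two end bays (either way round), and the two-bay tray gets the slide box lying flat in its long bay and the long objective in its square bay. Everything ends right way up on the floor of its bay, set down gently and not dropped. Leave the beaker and the Petri dish where they are.

Things in the scene. Friction and masses are not known exactly. Their poses are not given: they have to be found in the camera images.
- tall_bottle: Tall lab bottle standing upright, 105 mm high: clear glass body 54 mm across up to 64 mm, a sloping shoulder, and a blue screw cap 38 mm across from 78 to 105 mm above its base (grip it there). 0.16 kg. Origin at the centre of its underside, z up.
- squat_jar: Squat wide jar standing upright, 58 mm high: clear glass body 58 mm across up to 34 mm and a wide blue screw cap 54 mm across from 36 to 58 mm above its base. 0.12 kg. Origin at the centre of its underside, z up.
- short_objective: Short microscope objective, bare steel, standing on its wide end: 42 mm high, straight barrel 36 mm across up to 34 mm, then tapering to a blunt 28 mm nose. 0.10 kg. Origin at the centre of its underside, z up.
- long_objective: Long slim microscope objective, bare steel, standing on its wide end: 66 mm high, straight barrel 26 mm across up to 46 mm, then tapering to a 12 mm nose. 0.14 kg. Origin at the centre of its underside, z up.
- slide_box: Closed grey plastic box for microscope slides, lying flat: 34 mm along its x, 84 mm along its y, 32 mm high; its lid does not open. 0.08 kg. Origin at the centre of its underside, z up.
- tray_three: White kit tray with light grey walls and three equal bays in a row, fixed to the bench: 86 mm (its x) by 250 mm (its y), floor 4 mm thick, walls and partitions 4 mm thick and 14 mm high in all. Each bay is 78 by 78 mm inside; bay centres at y = -82, 0 and +82 mm, x = 0. Origin at the centre of its underside, z up.
- tray_two: White kit tray with light grey walls and two unequal bays in a row, fixed to the bench: 86 mm (its x) by 200 mm (its y), floor 4 mm thick, walls and partition 4 mm thick and 14 mm high in all. The long bay is 110 mm along y and 78 mm along x inside, centre at y = -41 mm; the square bay is 78 by 78 mm inside, centre at y = +57 mm; both at x = 0. Origin at the centre of its underside, z up.
- beaker: Bystander: empty open glass beaker, 64 mm across, 85 mm high, loose on the bench at one side. Origin at the centre of its underside.
- petri_dish: Bystander: closed clear Petri dish with a white disc inside, 90 mm across, 15 mm high, loose on the bench at the other side. Origin at the centre of its underside.
Mind the look-alikes: they are no part of the job. What is shaped like the slide_box but orange is not meant.

How it is judged:
By the outcome, as a careful person would: the job done as asked, in the order asked, and still so for the second after the job is handed in, with the robot touching nothing.
It also fails if it takes over 115 s, if anything falls off the work surface, if the arm or the gripper's body presses on something with over 40 N, if the wrist force passes 120 N, or if a joint passes its speed limit or range.

### The arm

A 7-joint arm with a two-finger parallel gripper is mounted at the origin on the work surface. World frame = base frame: x ahead of the robot, y to its left, z up, the work surface at z = 0. Lengths are in mm, angles in rad, forces in N, time in s.
With the tool pointing down it reaches from about 400 to 850 mm from the base axis. Payload 4.5 kg.
Tool frame: the origin (TCP) lies between the finger pads; the fingertips stand 25 mm ahead of it and the grasp point (between the pads) lies 6 mm ahead of it; y points along the fingers, z is the direction in which the jaws open and shut, and the axes are right-handed (so a half turn about y gives the same grasp; the last joint's range is limited). The gripper opens to 85 mm and grips with 20 to 120 N. Pads are 22 mm wide; open, the fingers measure 114 mm over their backs; the gripper's body (76 mm by 85 mm) begins 54 mm behind the grasp point. The pads swing forward as they close: fully open they stand 13 mm farther back than shut.
Start: joints at [-1.093, 0.689, -0.195, 1.565, 0.157, 0.902, -0.215], TCP at [268.343, 564.485, 256.317] pointing down, gripper open.
Joint ranges: [-3.01, 3.01], [-0.46, 2.08], [-1.47, 1.51], [0.13, 2.56], [-1, 4.14], [0.04, 2.09], [-2.66, 2.66]. Speed limits (rad/s): [2.57, 2.57, 3.14, 3.14, 3.14, 3.14, 3.14].

### API

Orientations are given as [roll, pitch, yaw] about the fixed x, y, z axes, in that order (R = Rz(yaw) Ry(pitch) Rx(roll)).
In Python, from rig import robot gives the robot as it stands.
- The arm moves only by the shell command python3 -m handwheel 'ROWS' [OPENING] [FORCE]. ROWS is JSON, one flat list of numbers, 6 for each row, row after row: the shift along the world's x, y, z as a fraction of full scale, then the turn, a rotation vector about the world's x, y, z as a fraction of full scale. In form: [tx, ty, tz, ax, ay, az, tx, ty, tz, ax, ay, az, ...]. A call has 1 to 8 rows; each row shifts and turns the commanded pose from where the row before left it; what a row does not reach is not made up. Full scale, the value 1, is 30 cm for a shift and 30 degrees for a turn. A row lasts 1/8 s, in which the tool goes at most 62.5 mm and 10.7 degrees, less where a joint would pass 70% of its speed; a pose out of reach is approached as far as the arm can. A call with a number of a shift or a turn outside -1 to 1 is refused whole. A call with a gripper value outside its range is refused whole. OPENING is the closure, from -1 (fully open) to 1 (shut), so that 0 is half open, set as the call begins (- or left out, the last holds). The fingers move at their own pace and stop on an object; FORCE is the grip in N (left out, the last holds). Time passes only in rows, so rows that do not move let the fingers close. It gives the time, the measured TCP pose, the force and the opening at its end, in the units of the state.
- robot.state(): the state, without advancing time (a new reading comes with each control period).
- robot.grab_frame(name): name is "side" or "top"; returns a dict with "color" (400x640x3 uint8, blue, green, red), "depth" (400x640 float32, mm along the optical axis (not along the pixel's ray), 0 where there is no reading), "camera_matrix" (3x3 intrinsics, pixels), "cam_to_world" (4x4, takes a point from camera to world coordinates). Camera axes: x right, y down, z forward; pixel columns grow to the right and rows downward; lengths in mm; the calibration is good to about 2 mm. A picture is of the moment at which its call begins.
- robot.hand_in(): hands the job in, once; it reports no verdict.
The state is a dict: "clock": time; "q": joint angles; "joint_vel": joint speeds; "joint_efforts": joint torques, N m; "tool_pos": TCP position; "tool_rot": TCP orientation; "ft_force": force on the tool from outside, world axes, zero at the start; "torque": the same for the moment, N m; "width": finger opening in mm.
Only numpy, scipy, OpenCV 4.12 (cv2) and the standard library are available. Lean on these libraries where they do the work, as an engineer would, in place of code of your own. Each camera call takes 0.05 s, during which the arm holds its last target. There are 200 camera calls.

## Working session

There is one attempt and no reset: what is moved stays moved. The work goes in short steps, Python scripts to look and compute and a shell command to move; the robot and the scene stay as the last step left them, time stands still between calls to the robot, and variables do not carry over. Pictures are saved under pics/ and viewed, about 12 in all and at most 16, crops included, and the job is handed in when it is done.

```bash
mkdir -p pics; ls; cat > h.py <<'E'
import numpy as np, cv2
from rig import robot
def grab(n):
    f=robot.grab_frame(n); np.savez('%s.npz'%n,**f); return f
def proj(f,p):
    T=np.linalg.inv(f['cam_to_world']); c=T[:3,:3]@np.array(p,float)+T[:3,3]; u=f['camera_matrix']@c; return u[:2]/u[2]
def ray(f,u,v,z):
    d=f['cam_to_world'][:3,:3]@np.linalg.inv(f['camera_matrix'])@[u,v,1]; o=f['cam_to_world'][:3,3]
    return o+d*(z-o[2])/d[2]
def cloud(f):
    v,u=np.mgrid[:400,:640]; z=f['depth']; P=np.stack([u*z,v*z,z],-1)@np.linalg.inv(f['camera_matrix']).T*1
    # u*z,v*z,z through K^-1 gives camera points
    return P@f['cam_to_world'][:3,:3].T+f['cam_to_world'][:3,3]
E
python3 - <<'E'
from h import *
for n in('top','side'):
    f=grab(n); cv2.imwrite(f'pics/{n}0.png',f['color']); print(n,f['cam_to_world'].round(3).tolist(),f['camera_matrix'].round(1).tolist())
print({k:np.round(v,3).tolist() for k,v in robot.state().items()})
E
```

```text
pics
top [[-0.005, -0.996, 0.084, 466.598], [-1.0, 0.006, 0.006, -7.657], [-0.006, -0.084, -0.996, 1107.378], [0.0, 0.0, 0.0, 1.0]] [[391.3, 0.0, 318.6], [0.0, 391.3, 199.8], [0.0, 0.0, 1.0]]
side [[0.996, -0.047, 0.075, 455.276], [-0.088, -0.496, 0.864, -1159.951], [-0.004, -0.867, -0.499, 696.46], [0.0, 0.0, 0.0, 1.0]] [[464.2, 0.0, 314.4], [0.0, 464.2, 198.6], [0.0, 0.0, 1.0]]
{'clock': 0.1, 'q': [-1.093, 0.69, -0.195, 1.566, 0.157, 0.903, -0.215], 'joint_vel': [-0.001, -0.003, -0.002, -0.002, 0.001, 0.001, 0.001], 'joint_efforts': [-0.004, -54.06, -1.272, -15.899, 0.009, 0.004, -0.0], 'tool_pos': [268.13, 563.969, 255.568], 'tool_rot': [-1.572, -0.0, -0.444], 'ft_force': [-0.534, 0.316, 1.315], 'torque': [-0.039, -0.016, 0.015], 'width': 85.473}
```

View pics/top0.png

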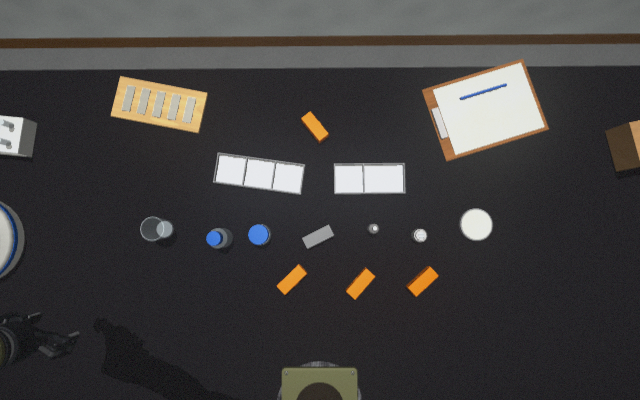

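View pics/side0.png

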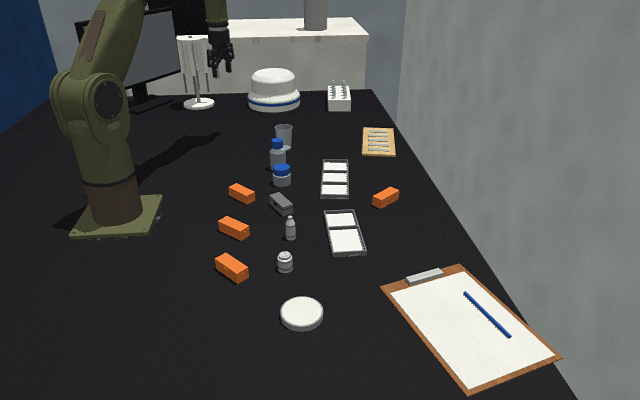

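```bash
cat > m.py <<'E'
from h import *
def ld(n): return dict(np.load(f'{n}.npz'))
t=ld('top'); s=ld('side')
def comps(f,mask,amin,roi,z,tag):
    m=np.zeros_like(mask,np.uint8); a,b,c,d=roi; m[b:d,a:c]=mask[b:d,a:c]
    n,l,st,ce=cv2.connectedComponentsWithStats(m)
    for i in range(1,n):
        if st[i,4]>=amin:
            cn=max(cv2.findContours((l==i).astype(np.uint8),0,cv2.CHAIN_APPROX_NONE)[0],key=len)
            (cx,cy),wh,an=cv2.minAreaRect(cn); box=cv2.boxPoints(((cx,cy),wh,an))
            P=np.array([ray(f,u,v,z)[:2] for u,v in box])
            e=[P[1]-P[0],P[2]-P[1]]; L=[np.hypot(*x)for x in e]; k=int(np.argmax(L))
            print(tag,'area',st[i,4],'px',ce[i].round(1),'xy_centroid',ray(f,*ce[i],z)[:2].round(1),'rect',ray(f,cx,cy,z)[:2].round(1),'L',np.round(L,1),'longdir deg',np.degrees(np.arctan2(e[k][1],e[k][0])).round(1))
def hsv(f): return cv2.split(cv2.cvtColor(f['color'],cv2.COLOR_BGR2HSV))
h,sa,v=hsv(t); blue=(h>95)&(h<130)&(sa>120)&(v>60)
comps(t,blue,20,(190,215,240,260),105,'topcap'); comps(t,blue,20,(245,215,280,260),58,'jarcap')
w=(v>150)&(sa<60)
comps(t,w,200,(200,140,420,205),4,'bay')
C=cloud(t)
def hi(roi,z0,z1,tag):
    a,b,c,d=roi; P=C[b:d,a:c].reshape(-1,3); dz=t['depth'][b:d,a:c].ravel(); P=P[(dz>0)&(P[:,2]>z0)&(P[:,2]<z1)]
    print(tag,len(P),'mean',P.mean(0).round(1),'mid',((P.min(0)+P.max(0))/2).round(1),'span',np.ptp(P,axis=0).round(1))
hi((295,215,340,255),26,45,'slide'); hi((360,215,388,240),55,80,'longobj nose');hi((360,215,388,240),20,80,'longobj')
hi((405,220,435,250),36,60,'shortobj'); hi((245,215,280,260),50,70,'jar'); hi((190,215,240,260),98,115,'bottle')
hi((135,210,180,250),20,100,'beaker'); hi((455,200,500,245),8,30,'petri')
hi((295,215,340,255),-20,3,'benchz')
g=(v>60)&(v<200)&(sa<60); comps(t,g,60,(295,215,340,255),32,'slidebox')
comps(t,v>70,10,(360,215,388,240),40,'lobj');comps(t,v>70,10,(405,220,435,250),38,'sobj')
h,sa,v=hsv(s)
blue=(h>95)&(h<130)&(sa>120)&(v>60); comps(s,blue,20,(262,130,295,155),92,'S bottlecap');comps(s,blue,20,(262,158,295,180),50,'S jarcap')
comps(s,(v>70)&(sa<60),20,(260,185,300,218),18,'S slide');comps(s,(v>70)&(sa<60),20,(275,210,305,243),30,'S lobj');comps(s,(v>70)&(sa<60),20,(270,245,300,275),20,'S sobj')
comps(s,(v>150)&(sa<60),100,(315,155,370,260),4,'S bay')
E
python3 m.py
python3 - <<'E'
from m import *
E
python3 - <<'E' 2>/dev/null
import cv2,numpy as np
t=cv2.imread('pics/top0.png')[140:310,190:450]; s=cv2.imread('pics/side0.png')[120:280,210:410]
a=cv2.resize(t,None,fx=3,fy=3,interpolation=2); cv2.imwrite('pics/tc.png',a)
cv2.imwrite('pics/sc.png',cv2.resize(s,None,fx=3.5,fy=3.5,interpolation=2))
E
```

```text
topcap area 200 px [213.7 238. ] xy_centroid [454.7 266.9] rect [454.6 266.1] L [41.  35.6] longdir deg -90.3
jarcap area 339 px [257.7 234.2] xy_centroid [463.6 161.9] rect [464.  161.3] L [53.7 53.3] longdir deg -90.3
bay area 752 px [230.7 169.8] xy_centroid [646.9 249.3] rect [648.3 249.2] L [82.2 79.3] longdir deg -7.1
bay area 1556 px [273.7 175.9] xy_centroid [628.4 126.3] rect [629.  126.9] L [ 81.9 164. ] longdir deg -97.6
bay area 1901 px [368.3 178.7] xy_centroid [ 618.7 -142.5] rect [ 620.7 -144. ] L [199.3  83.1] longdir deg -89.5
slide 383 mean [457.7   2.4  32.4] mid [457.7   2.4  32. ] span [65.2 85.1 10.9]
longobj nose 33 mean [ 479.2 -148.6   62.2] mid [ 479.7 -149.1   62.4] span [13.4 16.3 14.6]
longobj 84 mean [ 478.8 -147.1   52.6] mid [ 479.8 -149.    46.5] span [24.4 25.2 46.4]
shortobj 112 mean [ 459.7 -274.9   41.5] mid [ 458.9 -276.2   42.1] span [32.5 32.9 12.1]
jar 319 mean [464.8 162.1  58.4] mid [465.3 162.1  57.2] span [50.7 53.2 13. ]
bottle 178 mean [455.4 268.2 105.2] mid [454.6 268.5 104.1] span [35.6 37.6 11.3]
beaker 500 mean [481.4 439.1  59.3] m
[... 3755 characters left out ...]
 -147.4] L [ 24.4 113.5] longdir deg -93.0
S sobj area 278 px [284.7 261.3] xy_centroid [ 460.1 -278.1] rect [ 459.6 -278.9] L [36.7 80.8] longdir deg -92.7
S bay area 164 px [334.7 165.9] xy_centroid [647.3 255.4] rect [650.5 258.3] L [79.7 54.8] longdir deg -5.5
S bay area 215 px [334.5 177. ] xy_centroid [636.2 173.5] rect [636.4 173.6] L [76.  56.9] longdir deg -5.5
S bay area 237 px [334.4 189.2] xy_centroid [625.6  91.6] rect [625.8  89.8] L [78.7 57.9] longdir deg -5.5
S bay area 344 px [339.8 219.4] xy_centroid [618.9 -82.4] rect [620.5 -82. ] L [81.9 65.8] longdir deg 0.3
S bay area 633 px [345.1 240.1] xy_centroid [ 618.8 -182.5] rect [ 621.4 -181.8] L [89.6 99.8] longdir deg -98.3
```

View pics/tc.png

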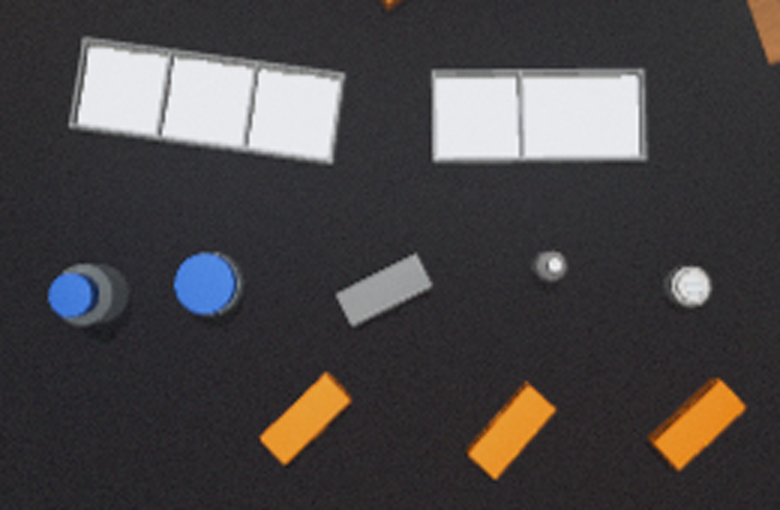

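```bash
python3 -m handwheel '[0.0818,-0.1675,0,0,0,-0.269,0.0818,-0.1675,0,0,0,-0.269,0.0818,-0.1675,0,0,0,-0.269,0.0818,-0.1675,0,0,0,-0.269,0.0818,-0.1675,0,0,0,-0.269,0.0818,-0.1675,0,0,0,-0.269,0.0818,-0.1675,0,0,0,-0.269,0.0818,-0.1675,0,0,0,-0.269]' -1 40
```

```text
clock: 1.1
tool_pos: [465.1, 160.9, 256.2]
tool_rot: [-1.571, 0.0, -1.575]
ft_force: [1.1, 0.5, -0.1]
width: 85.7
```

```bash
python3 -m handwheel '[0,0.003,-0.19,0,0,0,0,0,-0.19,0,0,0,0,0,-0.18,0,0,0,0,0,-0.06,0,0,0,0,0,-0.06,0,0,0,0,0,0,0,0,0]' && python3 -m handwheel '[0,0,0,0,0,0,0,0,0,0,0,0,0,0,0,0,0,0,0,0,0,0,0,0,0,0,0,0,0,0,0,0,0,0,0,0]' 1 30
```

```text
clock: 1.85
tool_pos: [463.8, 163.1, 51.1]
tool_rot: [-1.573, -0.001, -1.57]
ft_force: [0.0, 0.7, -0.5]
width: 85.3
clock: 2.6
tool_pos: [464.9, 163.5, 53.6]
tool_rot: [-1.569, 0.001, -1.571]
ft_force: [-1.0, -0.1, 5.0]
width: 54.4
```

```bash
python3 -m handwheel '[0,0,0.1,0,0,0,0,0,0.1,0,0,0,0.12,0.004,0,0,0,0,0.17,0.005,0,0,0,0,0.16,0.005,0,0,0,0,0.12,0.004,0,0,0,0,0,0,0,0,0,0,0,0,0,0,0,0]' && python3 -m handwheel '[0,0,-0.08,0,0,0,0,0,-0.06,0,0,0,0,0,-0.025,0,0,0,0,0,-0.01,0,0,0,0,0,0,0,0,0,0,0,0,0,0,0]'
python3 - <<'E'
from h import *
f=grab('side'); c=f['color'][150:215,300:380]; cv2.imwrite('pics/s1.png',cv2.resize(c,None,fx=7,fy=7,interpolation=2))
E
```

```text
clock: 3.6
tool_pos: [634.3, 168.7, 112.3]
tool_rot: [-1.573, -0.0, -1.57]
ft_force: [-0.3, 0.0, -1.9]
width: 54.6
clock: 4.35
tool_pos: [636.1, 168.9, 60.4]
tool_rot: [-1.57, 0.0, -1.571]
ft_force: [-0.3, -0.2, -0.9]
width: 54.0
```

View pics/s1.png

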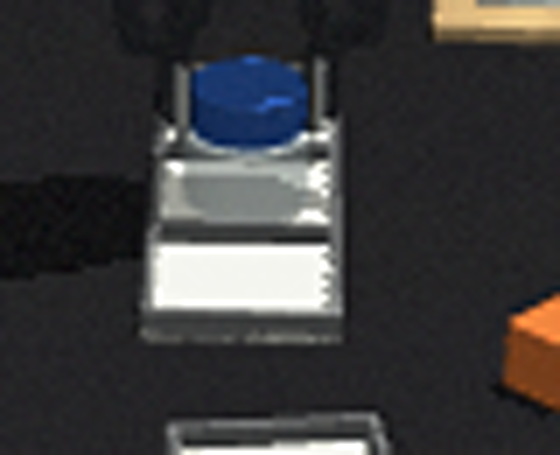

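```bash
python3 -m handwheel '[0,0,-0.006,0,0,0,0,0,-0.004,0,0,0,0,0,0,0,0,0]'; python3 -m handwheel '[0,0,-0.0025,0,0,0,0,0,0,0,0,0]'
```

```text
clock: 4.78
tool_pos: [635.9, 168.9, 57.7]
tool_rot: [-1.57, 0.0, -1.571]
ft_force: [-0.8, -0.6, 4.6]
width: 54.3
clock: 5.03
tool_pos: [635.9, 168.9, 57.7]
tool_rot: [-1.57, 0.0, -1.571]
ft_force: [-2.9, -0.7, 9.6]
width: 54.1
```

```bash
python3 -m handwheel '[0,0,0,0,0,0,0,0,0,0,0,0,0,0,0,0,0,0,0,0,0,0,0,0,0,0,0.08,0,0,0,0,0,0.16,0,0,0,0,0,0.18,0,0,0]' -1;  python3 -m handwheel '[-0.12,0.066,0.0,0,0,0,-0.16,0.087,0,0,0,0,-0.16,0.087,0,0,0,0,-0.163,0.088,0,0,0,0,0,0,-0.08,0,0,0,0,0,0,0,0,0]'
python3 - <<'E'
from h import *
f=grab('top'); cv2.imwrite('pics/t2.png',cv2.resize(f['color'][130:260,190:420],None,fx=3,fy=3,interpolation=2))
E
```

```text
clock: 5.9
tool_pos: [635.1, 168.6, 182.6]
tool_rot: [-1.573, -0.001, -1.571]
ft_force: [0.5, -0.4, 0.6]
width: 85.2
clock: 6.65
tool_pos: [453.7, 267.0, 157.2]
tool_rot: [-1.573, -0.002, -1.569]
ft_force: [-0.4, -0.3, -0.2]
width: 85.2
```

View pics/t2.png

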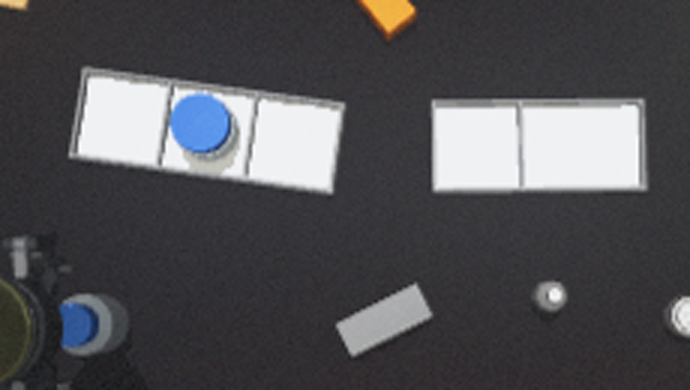

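```bash
python3 -m handwheel '[0.002,0,-0.09,0,0,0,0,0,-0.07,0,0,0,0,0,-0.03,0,0,0,0,0,0,0,0,0]' && python3 -m handwheel '[0,0,0,0,0,0,0,0,0,0,0,0,0,0,0,0,0,0,0,0,0,0,0,0,0,0,0,0,0,0,0,0,0,0,0,0,0,0,0,0,0,0]' 1 30
```

```text
clock: 7.2
tool_pos: [455.9, 266.8, 101.2]
tool_rot: [-1.571, -0.0, -1.572]
ft_force: [-0.3, 0.2, -0.0]
width: 85.8
clock: 8.07
tool_pos: [455.6, 267.4, 101.7]
tool_rot: [-1.57, 0.001, -1.57]
ft_force: [-0.8, -0.7, 6.9]
width: 37.3
```

```bash
python3 -m handwheel '[0,0,0.07,0,0,0,0,0,0.08,0,0,0,0.1,-0.01,0,0,0,0,0.16,-0.015,0,0,0,0,0.16,-0.015,0,0,0,0,0.14,-0.012,0,0,0,0,0.08,-0.007,0,0,0,0,0,0,0,0,0,0]' && python3 -m handwheel '[0,0,-0.06,0,0,0,0,0,-0.045,0,0,0,0,0,-0.02,0,0,0,0,0,-0.005,0,0,0,0,0,-0.004,0,0,0,0,0,0,0,0,0]'; python3 -m handwheel '[0,0,-0.004,0,0,0,0,0,0,0,0,0]'
```

```text
clock: 9.07
tool_pos: [648.7, 248.1, 145.3]
tool_rot: [-1.57, -0.001, -1.573]
ft_force: [0.2, -0.3, -1.5]
width: 37.3
clock: 9.82
tool_pos: [647.6, 249.6, 106.3]
tool_rot: [-1.57, 0.0, -1.571]
ft_force: [0.2, -0.5, -1.6]
width: 36.9
clock: 10.07
tool_pos: [647.8, 249.7, 105.8]
tool_rot: [-1.57, 0.001, -1.571]
ft_force: [-1.6, -0.7, 5.3]
width: 36.8
```

```bash
python3 -m handwheel '[0,0,0,0,0,0,0,0,0,0,0,0,0,0,0,0,0,0,0,0,0,0,0,0,0,0,0.05,0,0,0,0,0,0.15,0,0,0,0,0,0.05,0,0,0,0,0,0,0,0,0]' -1;  python3 -m handwheel '[-0.0628,-0.175,0,0,0,0,-0.0628,-0.175,0,0,0,0,-0.0628,-0.175,0,0,0,0,-0.0628,-0.175,0,0,0,0,-0.0628,-0.175,0,0,0,0,-0.0628,-0.175,0,0,0,0,-0.0628,-0.175,0,0,0,0,-0.0628,-0.175,0,0,0,0]'; python3 -m handwheel '[-0.0628,-0.175,0,0,0,0,-0.0628,-0.175,0,0,0,0,0,0,0,0,0,0]'
python3 - <<'E'
from h import *
f=grab('top'); cv2.imwrite('pics/t3.png',cv2.resize(f['color'][130:260,190:450],None,fx=3,fy=3,interpolation=2))
E
```

```text
clock: 11.08
tool_pos: [648.2, 249.8, 181.5]
tool_rot: [-1.568, 0.001, -1.571]
ft_force: [-0.5, 0.5, -1.0]
width: 85.3
clock: 12.08
tool_pos: [495.1, -171.8, 178.6]
tool_rot: [-1.573, 0.001, -1.57]
ft_force: [0.6, -0.4, 0.3]
width: 85.2
clock: 12.45
tool_pos: [455.0, -281.1, 178.5]
tool_rot: [-1.575, -0.002, -1.581]
ft_force: [0.2, 1.5, 0.7]
width: 85.3
```

View pics/t3.png

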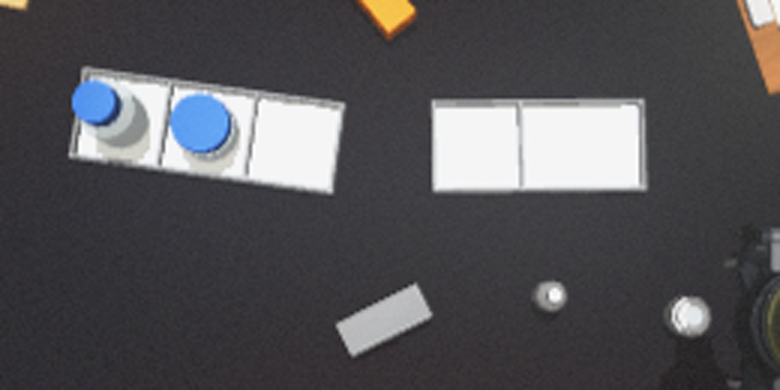

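```bash
python3 -m handwheel '[0,0,-0.16,0,0,0,0,0,-0.16,0,0,0,0,0,-0.06,0,0,0,0,0,0,0,0,0,0,0,0,0,0,0]'
```

```text
clock: 13.12
tool_pos: [460.0, -275.5, 66.9]
tool_rot: [-1.569, -0.001, -1.57]
ft_force: [-0.8, -0.8, -0.0]
width: 85.7
```

```bash
python3 -m handwheel '[0,0.001,-0.07,0,0,0,0,0,-0.05,0,0,0,0,0,0,0,0,0]' && python3 -m handwheel '[0,0,0,0,0,0,0,0,0,0,0,0,0,0,0,0,0,0,0,0,0,0,0,0,0,0,0,0,0,0,0,0,0,0,0,0,0,0,0,0,0,0]' 1 30
```

```text
clock: 13.5
tool_pos: [458.8, -275.1, 29.5]
tool_rot: [-1.571, 0.0, -1.571]
ft_force: [0.1, 1.0, 0.3]
width: 85.5
clock: 14.38
tool_pos: [459.3, -275.4, 30.3]
tool_rot: [-1.57, -0.0, -1.571]
ft_force: [-0.9, 1.1, 5.8]
width: 34.7
```

```bash
python3 -m handwheel '[0,0,0.12,0,0,0,0,0,0.18,0,0,0,0,0,0,0,0,0]'; python3 -m handwheel '[0.0688,0.1508,0,0,0,-0.03,0.0688,0.1508,0,0,0,-0.03,0.0688,0.1508,0,0,0,-0.03,0.0688,0.1508,0,0,0,-0.03,0.0688,0.1508,0,0,0,-0.03,0.0688,0.1508,0,0,0,-0.03,0.0688,0.1508,0,0,0,-0.03,0.0688,0.1508,0,0,0,-0.03]'; python3 -m handwheel '[0,0,0,0,0,0,0,0,-0.12,0,0,0,0,0,-0.1,0,0,0,0,0,0,0,0,0]'
```

```text
clock: 14.75
tool_pos: [461.0, -276.4, 122.9]
tool_rot: [-1.564, -0.003, -1.571]
ft_force: [0.4, 1.4, -1.1]
width: 34.9
clock: 15.75
tool_pos: [623.7, 88.1, 118.1]
tool_rot: [-1.573, -0.001, -1.697]
ft_force: [1.0, 0.0, -1.7]
width: 34.7
clock: 16.25
tool_pos: [621.0, 85.5, 50.5]
tool_rot: [-1.578, -0.003, -1.697]
ft_force: [-0.6, -0.2, -0.9]
width: 35.2
```

```bash
python3 - <<'E'
from h import *
f=grab('side'); a=cv2.resize(f['color'][140:215,300:380],None,fx=5,fy=5,interpolation=2); f=grab('top'); b=cv2.resize(f['color'][140:215,200:320],None,fx=3,fy=5,interpolation=2)
cv2.imwrite('pics/m4.png',np.hstack([a,b]))
E
```

```text
(no output)
```

View pics/m4.png

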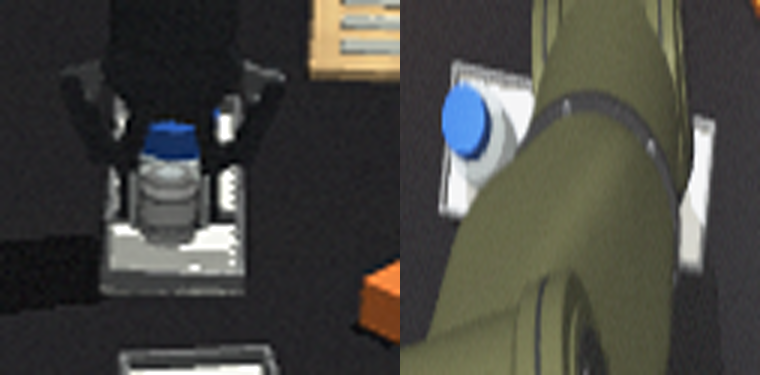

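```bash
python3 -m handwheel '[0,0,-0.04,0,0,0,0,0,-0.015,0,0,0,0,0,-0.005,0,0,0,0,0,0,0,0,0]'; python3 -m handwheel '[0,0,-0.005,0,0,0,0,0,0,0,0,0]'
```

```text
clock: 16.85
tool_pos: [624.2, 86.7, 35.8]
tool_rot: [-1.571, 0.0, -1.696]
ft_force: [-1.1, -0.2, -0.9]
width: 35.1
clock: 17.1
tool_pos: [624.4, 86.8, 34.3]
tool_rot: [-1.57, 0.0, -1.696]
ft_force: [0.6, -0.2, -0.6]
width: 34.6
```

```bash
python3 -m handwheel '[0,0,-0.003,0,0,0,0,0,0,0,0,0]'
```

```text
clock: 17.35
tool_pos: [624.3, 86.8, 34.3]
tool_rot: [-1.57, 0.0, -1.696]
ft_force: [-0.3, 0.0, 6.5]
width: 34.9
```

```bash
python3 -m handwheel '[0,0,0,0,0,0,0,0,0,0,0,0,0,0,0,0,0,0]' -0.04; python3 -m handwheel '[0,0,0.03,0,0,0,0,0,0.06,0,0,0,0,0,0.19,0,0,0,0,0,0,0,0,0]'
```

```text
clock: 17.73
tool_pos: [624.0, 86.7, 33.1]
tool_rot: [-1.571, -0.0, -1.696]
ft_force: [0.0, -0.1, -0.0]
width: 44.1
clock: 18.23
tool_pos: [627.9, 86.9, 123.0]
tool_rot: [-1.56, 0.003, -1.697]
ft_force: [0.2, 0.2, 0.1]
width: 44.5
```

```bash
python3 -m handwheel '[-0.1111,-0.0565,0,0,0,0.2227,-0.1111,-0.0565,0,0,0,0.2227,-0.1111,-0.0565,0,0,0,0.2227,-0.1111,-0.0565,0,0,0,0.2227,-0.1111,-0.0565,0,0,0,0.2227,0,0,-0.1,0,0,0,0,0,0,0,0,0]' -0.5; python3 - <<'E'
from h import *
f=grab('top'); g=grab('side'); 
a=cv2.resize(f['color'][140:260,200:440],None,fx=3,fy=3,interpolation=2); cv2.imwrite('pics/t5.png',a)
E
```

```text
clock: 19.1
tool_pos: [456.8, 1.8, 86.7]
tool_rot: [-1.573, 0.001, -1.113]
ft_force: [0.1, -0.2, -0.3]
width: 63.7
```

View pics/t5.png

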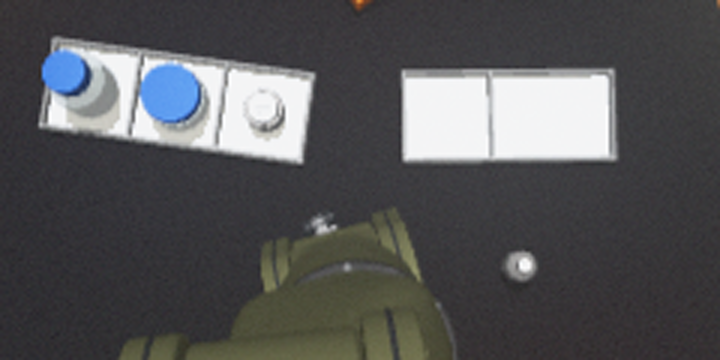

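```bash
python3 -m handwheel '[0.002,0,-0.1,0,0,0,0,0,-0.06,0,0,0,0,0,-0.025,0,0,0,0,0,0,0,0,0]' && python3 -m handwheel '[0,0,0,0,0,0,0,0,0,0,0,0,0,0,0,0,0,0,0,0,0,0,0,0,0,0,0,0,0,0,0,0,0,0,0,0]' 1 30
```

```text
clock: 19.7
tool_pos: [462.2, 2.3, 34.6]
tool_rot: [-1.574, 0.002, -1.112]
ft_force: [0.7, 1.0, -0.3]
width: 63.8
clock: 20.45
tool_pos: [461.3, 1.9, 34.9]
tool_rot: [-1.575, 0.002, -1.113]
ft_force: [-0.4, 0.3, 6.2]
width: 33.7
```

```bash
python3 -m handwheel '[0,0,0.07,0,0,0,0,0,0.13,0,0,0,0.108,-0.125,0,0,0,-0.1713,0.108,-0.125,0,0,0,-0.1713,0.108,-0.125,0,0,0,-0.1713,0.108,-0.125,0,0,0,-0.1713,0.108,-0.125,0,0,0,-0.1713,0,0,0,0,0,0]'; python3 -m handwheel '[0,0,-0.1,0,0,0,0,0,-0.05,0,0,0,0,0,0,0,0,0,0,0,0,0,0,0]'
python3 - <<'E'
from h import *
f=grab('side'); a=cv2.resize(f['color'][190:265,300:390],None,fx=6,fy=6,interpolation=2)
cv2.imwrite('pics/s6.png',a)
E
```

```text
clock: 21.45
tool_pos: [624.8, -190.7, 94.3]
tool_rot: [-1.573, -0.001, -1.568]
ft_force: [-0.0, -0.4, -1.7]
width: 33.4
clock: 21.95
tool_pos: [623.6, -185.3, 49.9]
tool_rot: [-1.575, 0.002, -1.561]
ft_force: [0.2, 1.0, -1.2]
width: 33.3
```

View pics/s6.png

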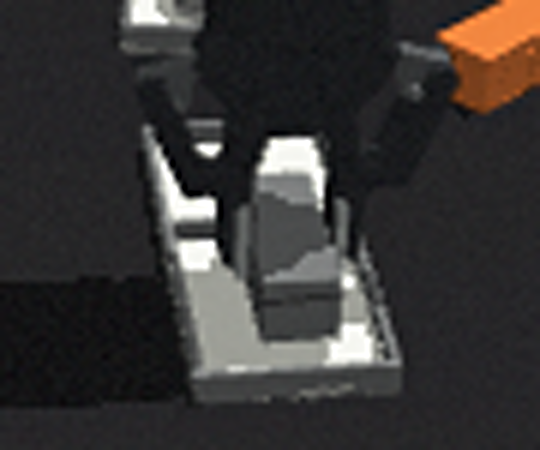

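```bash
python3 -m handwheel '[-0.006,0,-0.02,0,0,0,0,0,-0.01,0,0,0,0,0,0,0,0,0]'; python3 -m handwheel '[0,0,-0.004,0,0,0,0,0,0,0,0,0]'
```

```text
clock: 22.38
tool_pos: [621.1, -185.5, 39.9]
tool_rot: [-1.577, 0.003, -1.562]
ft_force: [0.2, -0.7, -1.0]
width: 33.5
clock: 22.62
tool_pos: [621.6, -185.5, 39.1]
tool_rot: [-1.576, 0.003, -1.562]
ft_force: [0.4, 0.6, -0.1]
width: 33.3
```

```bash
python3 -m handwheel '[0,0,-0.004,0,0,0,0,0,0,0,0,0]'
```

```text
clock: 22.88
tool_pos: [621.6, -185.6, 39.0]
tool_rot: [-1.575, 0.002, -1.562]
ft_force: [-1.8, 1.6, 7.7]
width: 33.2
```

```bash
python3 -m handwheel '[0,0,0,0,0,0,0,0,0,0,0,0,0,0,0,0,0,0,0,0,0.03,0,0,0,0,0,0.08,0,0,0,0,0,0.19,0,0,0,0,0,0,0,0,0,0,0,0,0,0,0]' -0.04; python3 -m handwheel '[-0.11,0.025,0,0,0,0,-0.14,0.04,0,0,0,0,-0.14,0.035,0,0,0,0,-0.085,0.023,0,0,0,0,0,0,0,0,0,0,0,0,0,0,0,0]' -0.5
```

```text
clock: 23.88
tool_pos: [621.3, -185.6, 128.2]
tool_rot: [-1.576, 0.002, -1.562]
ft_force: [-0.5, 1.0, 0.4]
width: 44.8
clock: 24.62
tool_pos: [480.0, -148.8, 127.3]
tool_rot: [-1.575, 0.003, -1.562]
ft_force: [-0.2, 0.1, 0.3]
width: 64.3
```

```bash
python3 -m handwheel '[-0.003,0,-0.12,0,0,0,0,0,-0.12,0,0,0,0,0,-0.06,0,0,0,0,0,0,0,0,0,0,0,0,0,0,0]'; python3 -m handwheel '[0,0,0,0,0,0,0,0,0,0,0,0,0,0,0,0,0,0,0,0,0,0,0,0,0,0,0,0,0,0,0,0,0,0,0,0]' 1 30
```

```text
clock: 25.25
tool_pos: [479.0, -148.9, 38.1]
tool_rot: [-1.575, 0.002, -1.562]
ft_force: [-0.1, -0.6, 0.2]
width: 64.2
clock: 26.0
tool_pos: [478.5, -148.8, 38.5]
tool_rot: [-1.574, 0.002, -1.562]
ft_force: [-0.8, -0.2, 5.2]
width: 25.1
```

```bash
python3 -m handwheel '[0,0,0.08,0,0,0,0,0,0.12,0,0,0,0.1,0.04,0,0,0,0,0.15,0.065,0,0,0,0,0.14,0.065,0,0,0,0,0.08,0.036,0,0,0,0,0,0,0,0,0,0,0,0,0,0,0,0]'; python3 -m handwheel '[0,0,-0.1,0,0,0,0,0,-0.06,0,0,0,0,0,-0.016,0,0,0,0,0,0,0,0,0]'
python3 - <<'E'
from h import *
f=grab('side'); a=cv2.resize(f['color'][190:265,300:390],None,fx=6,fy=6,interpolation=2)
cv2.imwrite('pics/s7.png',a)
E
```

```text
clock: 27.0
tool_pos: [617.3, -87.7, 97.3]
tool_rot: [-1.579, 0.002, -1.562]
ft_force: [0.1, -1.7, -1.0]
width: 25.0
clock: 27.5
tool_pos: [618.8, -87.1, 44.9]
tool_rot: [-1.576, 0.002, -1.562]
ft_force: [1.3, -0.5, -0.5]
width: 25.1
```

View pics/s7.png

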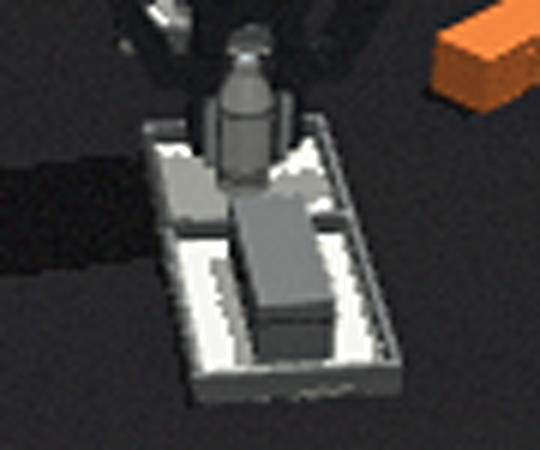

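```bash
python3 -m handwheel '[0,0,-0.006,0,0,0,0,0,-0.003,0,0,0,0,0,0,0,0,0]'; python3 -m handwheel '[0,0,-0.003,0,0,0,0,0,0,0,0,0]'
```

```text
clock: 27.92
tool_pos: [619.3, -86.9, 42.6]
tool_rot: [-1.575, 0.002, -1.562]
ft_force: [-0.2, 0.5, -0.2]
width: 24.8
clock: 28.18
tool_pos: [619.3, -86.9, 42.5]
tool_rot: [-1.575, 0.002, -1.562]
ft_force: [-2.2, 0.2, 7.4]
width: 25.3
```

Contact with the floor; release, rise and back away to clear the view.

```bash
python3 -m handwheel '[0,0,0,0,0,0,0,0,0,0,0,0,0,0,0,0,0,0,0,0,0.03,0,0,0,0,0,0.08,0,0,0,0,0,0.19,0,0,0,0,0,0.19,0,0,0,0,0,0.1,0,0,0]' -0.04; python3 -m handwheel '[-0.15,0,0,0,0,0,-0.15,0,0,0,0,0,-0.15,0,0,0,0,0,0,0.0,0,0,0,0,0,0,0,0,0,0]'
python3 - <<'E'
from h import *
f=grab('side'); a=cv2.resize(f['color'][120:270,215:415],None,fx=2.4,fy=2.4,interpolation=2); g=grab('top'); b=cv2.resize(g['color'][130:290,200:440],None,fx=2,fy=2.25,interpolation=2)
cv2.imwrite('pics/end_s.png',np.vstack([a[:,:480],b[:240]]))
C=cloud(g)
for n,p,z0,z1 in(('bottle',(648,249.5),100,120),('jar',(636,168),55,75),('short',(624,87),38,60),('box',(621,-185),28,48),('long',(619,-87),20,85)):
    P=C[(np.hypot(C[...,0]-p[0],C[...,1]-p[1])<60)&(C[...,2]>z0)&(C[...,2]<z1)&(g['depth']>0)]
    print(n,len(P),P.mean(0).round(1) if len(P) else '')
E
```

```text
clock: 29.18
tool_pos: [620.3, -87.0, 222.4]
tool_rot: [-1.571, 0.002, -1.562]
ft_force: [-0.3, -0.2, -0.2]
width: 44.2
clock: 29.8
tool_pos: [485.2, -86.9, 219.1]
tool_rot: [-1.573, 0.002, -1.562]
ft_force: [0.1, 0.5, 0.3]
width: 44.3
bottle 175 [646.9 250.1 109. ]
jar 323 [635.9 169.5  62.3]
short 139 [624.8  93.6  45.3]
box 389 [ 620.8 -183.2   36.4]
long 118 [ 617.7 -100.9   49.3]
```

View pics/end_s.png

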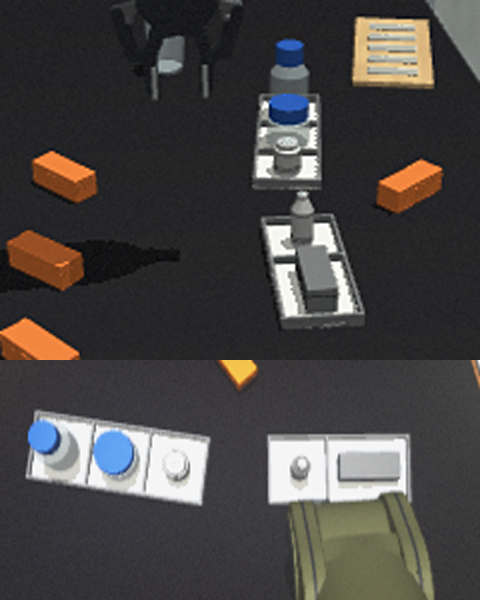

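All five objects stand upright in the middle of the right bays, and their tops are at the expected heights (object height plus the 4 mm floor). The gripper is clear of everything.

```bash
python3 -c "
from rig import robot
print(robot.hand_in())"
```

```text
the job is handed in; nothing more can be done
None
```

Both kits are made up, and I handed the job in at about 30 s of the 115 s allowed.

- **Three-bay tray:** the squat jar is in the middle bay, the tall bottle in the left end bay, and the short objective in the right end bay.
- **Two-bay tray:** the slide box lies flat in the long bay, and the long objective stands in the square bay.

I lowered each object in millimetre steps until the wrist force showed contact (about 5–10 N), then opened the gripper.

**Last checks:**
- The final side and top pictures show everything upright and inside its bay, with the gripper clear at about 220 mm.
- Depth readings put the tops of the bottle, jar and slide box at 109, 62 and 36 mm. Those are the heights expected with each standing on the 4 mm floor.
- The depth averages for the two objectives were mixed with nearby objects. I judged those two from the pictures and the contact force instead.
- While gripping the slide box, the measured position read about 3–4 mm off what I expected in x and z. I took out about 2 mm in x before setting it down, and it sits well inside the bay.
- The arm never went to the beaker or the Petri dish, but I did not measure them again at the end.

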